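# Set up a topping pot for filling

## Robot

A 7-joint arm with a two-finger parallel gripper is mounted at the origin on the work surface. World frame = base frame: x ahead of the robot, y to its left, z up, the work surface at z = 0. Lengths are in m, angles in rad, forces in N, time in s.
With the tool pointing down it reaches from about 0.4 to 0.9 m from the base axis. Payload 5.5 kg.
Tool frame: the origin (TCP) lies midway between the tips of the shut fingers; the grasp point (between the pads) lies 19 mm behind it (manip.grip_depth is the distance from the TCP to the grasp point, in m); z points along the fingers, x is the direction in which the jaws open and shut, and the axes are right-handed (so a half turn about z gives the same grasp; the last joint's range is limited). The gripper opens to 92 mm and grips with 3 to 60 N. Pads are 19 mm wide; open, the fingers measure 130 mm over their backs; the gripper's body (75 mm by 190 mm) begins 47 mm behind the grasp point.
Start: joints at [-1.017, 0.501, -0.427, 1.55, 0.221, 1.138, -0.21], TCP at [0.186, 0.623, 0.227] pointing down, gripper open.
Joint ranges: [-2.88, 2.88], [-0.31, 2.03], [-1.54, 1.56], [0.2, 2.42], [-1.41, 4.55], [0.19, 2.02], [-2.57, 2.57]. Speed limits (rad/s): [2.57, 2.57, 3.14, 3.14, 3.14, 3.14, 3.14].

## Interface

Orientations are given as a unit quaternion [x, y, z, w].
In Python, from bench import manip, effector, viewer gives the robot as it stands. Calls block until the motion is done:
- manip.move_pose(position, orientation): joint-space move of the TCP to a pose.
- manip.servo_line(position, ori=None, vel=0.15): straight line of the TCP; ori=None keeps the orientation; vel is the mean speed in m/s.
- manip.movej(angles): joint-space move.
- effector.open_jaws() and effector.close(f_grip=None): open the fingers fully, or close them until they stop; f_grip is the grip in N (None keeps the last).
- manip.sleep(seconds).
- manip.solve_ik(position, orientation): joint angles nearest the present ones, or None.
- viewer.get_image(name): name is "scene" or "top"; returns the picture (480x640x3 uint8, red, green, blue); there is no depth.
- viewer.get_calibration(name): a dict with "vfov" (degrees; the focal length in pixels is half the picture's height over the tangent of half this angle, whatever the lens; pixels are square), "cx", "cy" (the principal point, pixels), "eye" and "attitude" of the camera in the world. Camera axes: x right, y down, z forward; pixel columns grow to the right and rows downward; lengths in m; the calibration is good to about 2 mm. A picture is of the moment at which its call begins. get_calibration takes no time and is no camera call.
A pose or a line that the arm cannot do raises manip.PlanningError and nothing moves.
- manip.hand_in(): hands the job in, once; it reports no verdict.
Readings, each from a call of its own:
- manip.current_clock(): time.
- manip.current_q(): joint angles.
- manip.current_joint_velocities(): joint speeds.
- manip.current_tau(): joint torques, N m.
- manip.current_tool_pos(): TCP position.
- manip.current_tcp_rot(): TCP orientation.
- manip.current_force(): force on the tool from outside, world axes, zero at the start.
- manip.current_wrist_torque(): the same for the moment, N m.
- manip.current_finger_gap(): finger opening in m.
Only numpy, scipy, OpenCV 4.12 (cv2) and the standard library are available. Lean on these libraries where they do the work, as an engineer would, in place of code of your own. Each camera call takes 0.05 s, during which the arm holds its last target. There are 200 camera calls.

## Task

From the open-fronted crate, slide out the narrow round pot, without lifting or tipping it, until it stands wholly on the round weighing plate let into the bench; leave the other things in the crate standing where they are. Then take the funnel from its stand and set it gently (not dropped) into the mouth of that pot, fully down so that its flange sits level on the rim, and let go.

Things in the scene. Friction and masses are not known exactly. Their poses are not given: they have to be found in the camera images.
- pot: The pot to fill: straight-sided, double-walled round steel pot, open at the top, 72 mm outside diameter, 56 mm inside, 62 mm high, bottom 5 mm thick, about 0.45 kg. It starts in any of three places side by side in the crate, 44 mm or more from the back wall. Origin: centre of its underside, z up.
- pot_rim (a point): Centre of the pot's mouth, level with its rim, 62 mm above the underside.
- plate: Round steel weighing plate, 116 mm diameter, let in flush with the bench (z = 0) between robot and crate; things slide over it freely. Origin: its centre.
- crate: Fixed low wooden crate with three walls, its front (the crate's -x side) open. Inside 170 mm deep (crate x from -85 to +85) and 360 mm wide (crate y); walls 10 mm thick and 50 mm high, floor 3 mm thick, so that there is a 3 mm step down to the bench at the front edge. Origin: centre of its underside; x points to its back wall.
- funnel: Steel funnel, upright in its stand: round straight bowl 66 mm outside diameter from 45 to 88 mm above the origin (grasp it here from above); its flat underside is the flange; below it a tapered stem, 50 mm diameter at the flange, 36 mm at the lower end. Origin: centre of the stem's lower end, z up; 45 mm below the pot's rim when fully down. 0.16 kg.
- stand: Fixed funnel stand: a steel ring, 66 mm outside diameter, its top 60 mm above the bench, on three thin rods over a white foot disc of 90 mm diameter; the funnel hangs in it by its flange. To the left or to the right on the bench. Origin: centre of its underside.
- wide_pot: Bystander in the crate: wide low round steel pot, 94 mm diameter, 50 mm high, thin-walled, open. Origin: centre of its underside.
- square_tin: Bystander in the crate: square steel tin, 70 mm by 70 mm, 70 mm high, open. Origin: centre of its underside.
- nozzle0: Bystander: small conical steel piping nozzle standing in a back corner of the crate, 28 mm diameter at the foot, 36 mm high. Origin: centre of its underside.
- nozzle1: Bystander: second piping nozzle, the same.
- jar: Bystander: closed amber jar, 64 mm diameter, 110 mm high, on the other side of the bench from the stand. Origin: centre of its underside.

How it is judged:
By the outcome, as a careful person would: the job done as asked, in the order asked, and still so for the second after the job is handed in, with the robot touching nothing.
It also fails if it takes over 72 s, if anything falls off the work surface, if the arm or the gripper's body presses on something with over 40 N, if the wrist force passes 120 N, or if a joint passes its speed limit or range.

## Working session

There is one attempt and no reset: what is moved stays moved. The work goes in short steps, each a Python script; the robot and the scene stay as the last script left them, time stands still between calls to the robot, and variables do not carry over. Pictures are saved under pics/ and viewed, about 8 in all and at most 12, crops included, and the job is handed in when it is done.

```bash
mkdir -p pics; ls; python3 - <<'E'
from bench import manip, effector, viewer
import cv2
for n in("scene","top"):
    im=viewer.get_image(n); cv2.imwrite(f"pics/{n}0.png",im[:,:,::-1]); print(n,viewer.get_calibration(n))
print(manip.current_clock(),manip.current_tcp_rot(),manip.grip_depth)
E
```

```text
pics
scene {'vfov': 50.377521132842006, 'cx': 323.414784090371, 'cy': 244.7483099768815, 'eye': array([1.13768614, 0.33118607, 0.86373902]), 'attitude': array([ 0.45122259,  0.82978738, -0.28780515, -0.15817484])}
top {'vfov': 54.97566695784194, 'cx': 307.3343339671962, 'cy': 233.44596751869042, 'eye': array([ 0.50338933, -0.00535644,  0.84544936]), 'attitude': array([ 0.70844881, -0.70370035,  0.0435767 , -0.03173589])}
0.1 [ 8.02081967e-01  5.97213280e-01 -7.43938004e-04  5.13175021e-04] 0.0188
```

View pics/scene0.png

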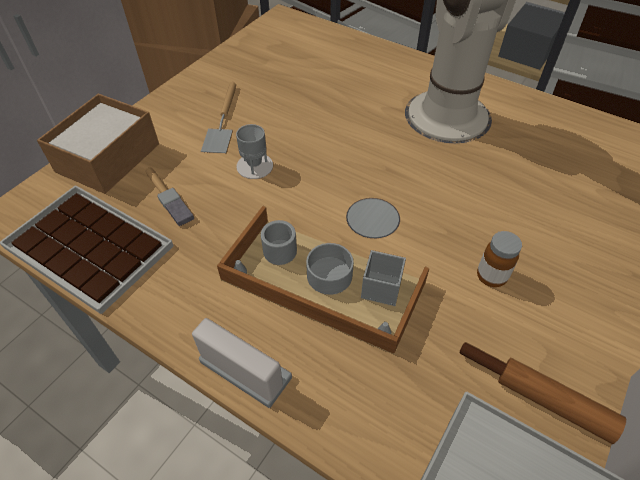

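View pics/top0.png

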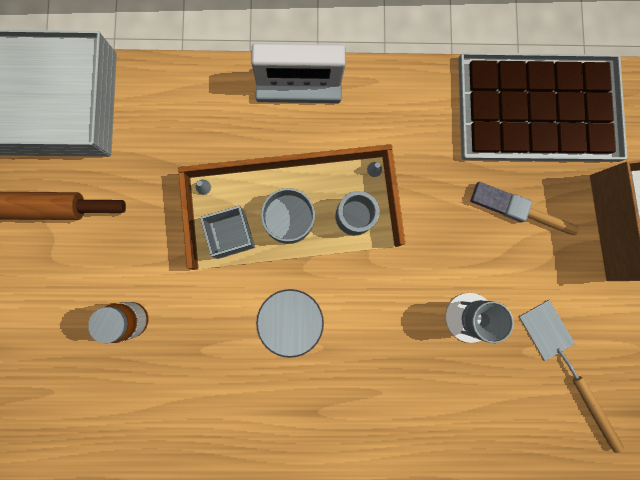

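The top view looks along -z with image-up = +x. The pot is at about (358,213) in the right place of the crate, the plate at (290,323), the funnel at (490,322) on the right, and the wide pot and tin to the left of the pot. Next I'll take zoomed crops for measuring.

```bash
cat > h.py <<'E'
import numpy as np, cv2
from scipy.spatial.transform import Rotation as R
from bench import manip, effector, viewer
def rays(name,px):
    c=viewer.get_calibration(name); f=240/np.tan(np.radians(c["vfov"]/2))
    px=np.atleast_2d(np.asarray(px,float))
    d=np.c_[(px[:,0]-c["cx"])/f,(px[:,1]-c["cy"])/f,np.ones(len(px))]
    return c["eye"],R.from_quat(c["attitude"]).apply(d)
def cast(name,px,z):
    e,d=rays(name,px); return (e+d*((z-e[2])/d[:,2])[:,None])[:,:2]
def down(yaw):  # jaws (tool x) along world angle yaw, tool z down
    c,s=np.cos(yaw),np.sin(yaw)
    return R.from_matrix(np.array([[c,s,0],[s,-c,0],[0,0,-1]])).as_quat()
def grey(im,box):
    x0,y0,x1,y1=box; m=np.zeros(im.shape[:2],np.uint8)
    hsv=cv2.cvtColor(im,cv2.COLOR_RGB2HSV); m[y0:y1,x0:x1]=((hsv[y0:y1,x0:x1,1]<60)*255).astype(np.uint8)
    cs,_=cv2.findContours(m,cv2.RETR_EXTERNAL,cv2.CHAIN_APPROX_NONE)
    return max(cs,key=cv2.contourArea)[:,0]
E
python3 - <<'E'
from h import *
t=cv2.imread("pics/top0.png");s=cv2.imread("pics/scene0.png")
for n,im,b in(("top",t,(245,280,335,365)),("scene",s,(335,190,410,245))):
    c=grey(im[:,:,::-1].copy(),b); w=cast(n,c,0); print(n,cv2.minEnclosingCircle(w.astype(np.float32)*1000), cv2.fitEllipse(w.astype(np.float32)*1000))
def crop(im,x,y): return cv2.resize(im[y:y+75,x:x+100],None,fx=4,fy=4,interpolation=cv2.INTER_NEAREST)
a=np.vstack([np.hstack([crop(t,310,175),crop(t,425,285)]),np.hstack([crop(s,225,205),crop(s,205,115)])])
cv2.imwrite("pics/crops.png",a)
# crate front floor corners and outer back top corners
print(cast("top",[(198,269),(393,247)],.003),cast("top",[(178,168),(391,146)],.05))
E
```

```text
top ((431.59771728515625, 11.946532249450684), 60.46092224121094) ((431.69647216796875, 12.002184867858887), (118.45043182373047, 119.01139068603516), 124.3585433959961)
scene ((435.6258544921875, 12.412429809570312), 60.02837371826172) ((435.6357421875, 12.52340030670166), (116.87820434570312, 118.01490783691406), 47.31640625)
[[ 0.52715535  0.17883106]
 [ 0.56971826 -0.1767644 ]] [[ 0.70215279  0.20893126]
 [ 0.74585551 -0.16615447]]
```

View pics/crops.png

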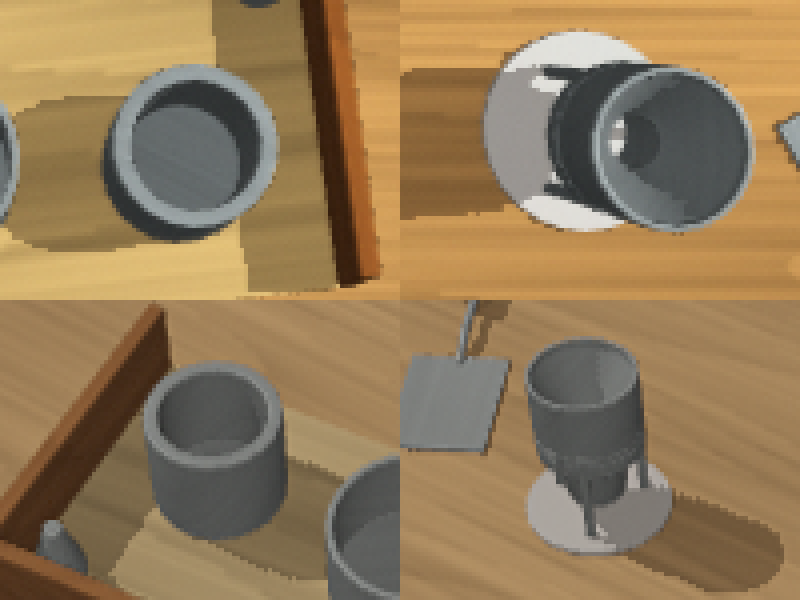

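```bash
python3 - <<'E'
from h import *
print("pot",cast("top",(358.1,210.9),.065),cast("scene",(278.2,233.4),.065))
print("funnel",cast("top",(492.9,321.7),.103),cast("scene",(250.5,133.1),.103))
print("foot",cast("top",(470.6,317.2),.004))
print("nozzle",cast("top",(374,174),.003),"wide",cast("top",(288,215),.053),"walls front R",cast("top",(403,243),.05))
for y in (-.1,.1,1.5,1.65,1.8):
  for p in((.63,-.1,.025),(.43,.01,.022),(.44,-.34,.15)):
    q=manip.solve_ik(p,down(y)); print(y,p,None if q is None else np.round(q,2))
E
```

```text
pot [[ 0.62645052 -0.10500003]] [[ 0.63116704 -0.10283282]]
funnel [[ 0.44334733 -0.314846  ]] [[ 0.44770377 -0.31162239]]
foot [[ 0.44319393 -0.31575362]]
nozzle [[ 0.70614864 -0.14307899]] wide [[0.62011981 0.01532054]] walls front R [[ 0.57310823 -0.18472542]]
-0.1 (0.63, -0.1, 0.025) [-0.02  0.7   0.19  1.72 -0.18  0.74  0.16]
-0.1 (0.43, 0.01, 0.022) [-0.16  0.44  0.08  2.23 -0.08  0.47 -0.11]
-0.1 (0.44, -0.34, 0.15) [ 0.07  0.47  0.69  1.89 -0.37  0.91  0.84]
0.1 (0.63, -0.1, 0.025) [ 0.02  0.69  0.14  1.72 -0.13  0.74  0.32]
0.1 (0.43, 0.01, 0.022) [-0.13  0.44  0.05  2.23 -0.05  0.47  0.06]
0.1 (0.44, -0.34, 0.15) [ 0.11  0.45  0.63  1.89 -0.33  0.91  1.01]
1.5 (0.63, -0.1, 0.025) [ 0.19  0.69 -0.1   1.71  0.09  0.74  1.54]
1.5 (0.43, 0.01, 0.022) [ 0.05  0.44 -0.16  2.23  0.15  0.48  1.28]
1.5 (0.44, -0.34, 0.15) [ 0.03  0.48  0.74  1.89 -0.4   0.92  2.47]
1.65 (0.63, -0.1, 0.025) [ 0.2   0.69 -0.12  1.71  0.11  0.74  1.68]
1.65 (0.43, 0.01, 0.022) [ 0.07  0.44 -0.18  2.22  0.17  0.48  1.41]
1.65 (0.44, -0.34, 0.15) [ 0.1   0.46  0.65  1.89 -0.35  0.91  2.57]
1.8 (0.63, -0.1, 0.025) [ 0.22  0.69 -0.14  1.71  0.13  0.75  1.81]
1.8 (0.43, 0.01, 0.022) [ 0.09  0.45 -0.2   2.22  0.19  0.49  1.54]
1.8 (0.44, -0.34, 0.15) [ 1.28  0.54 -0.86  1.85  0.49  0.98  2.  ]
```

```bash
python3 - <<'E'
from h import *
o=down(.119)
manip.move_pose([.629,-.104,.2],o)
manip.servo_line([.629,-.104,.026],vel=.12)
print(manip.current_force(),manip.current_tool_pos(),manip.current_clock())
effector.close(f_grip=15); print(manip.current_finger_gap(),manip.current_force())
manip.servo_line([.514,-.118,.026],vel=.08)
print(manip.current_finger_gap(),manip.current_force(),manip.current_clock())
cv2.imwrite("pics/s1.png",viewer.get_image("scene")[150:350,170:470,::-1].repeat(2,0).repeat(2,1))
E
```

```text
[-0.80270193  0.14638184  0.67459722] [ 0.62978215 -0.10409982  0.02692607] 4.6917
0.07086550759241558 [-1.05880818 -0.11714312  3.18017154]
0.07120742486880081 [-0.55213568  0.75086614 -4.29421789] 6.7583
```

View pics/s1.png

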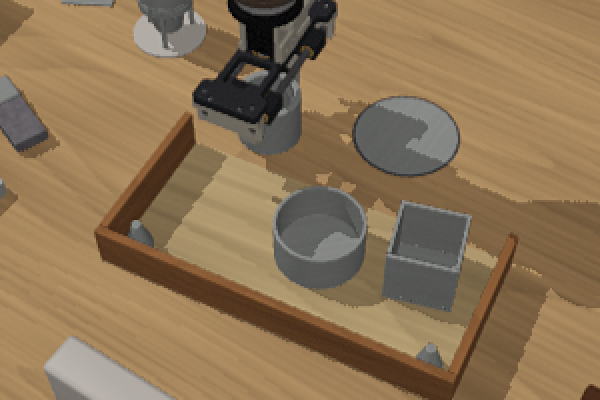

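The pot is clear of the front edge, held upright, and the other things have not moved. I'll lower it the 3 mm step and slide it onto the plate.

```bash
python3 - <<'E'
from h import *
manip.servo_line([.514,-.118,.0225],vel=.02); print(manip.current_force(),manip.current_tool_pos())
manip.servo_line([.4335,.012,.0225],vel=.08); print(manip.current_force(),manip.current_tool_pos())
effector.open_jaws(); manip.sleep(.2)
p=manip.current_tool_pos(); manip.servo_line([p[0],p[1],.16],vel=.15)
manip.move_pose([.4455,-.3135,.2],down(.119)); print(manip.current_tool_pos(),manip.current_clock())
im=viewer.get_image("top");s=viewer.get_image("scene")
cv2.imwrite("pics/t2full.png",im[:,:,::-1]);cv2.imwrite("pics/s2full.png",s[:,:,::-1])
def c(a,x,y): return cv2.resize(a[y:y+75,x:x+100],None,fx=4,fy=4,interpolation=cv2.INTER_NEAREST)
cv2.imwrite("pics/c2.png",np.vstack([np.hstack([c(im,240,285),c(s,320,165)]),cv2.resize(s,(800,600))[:450]])[:,:,::-1][:600])
E
```

```text
[-0.00729969  0.97999816  2.51479098] [ 0.51482865 -0.11801078  0.02300075]
[ 2.28897593 -3.74375883  5.66966908] [0.43381148 0.01225839 0.02294814]
[ 0.44590146 -0.31163302  0.19924743] 12.275
```

View pics/c2.png

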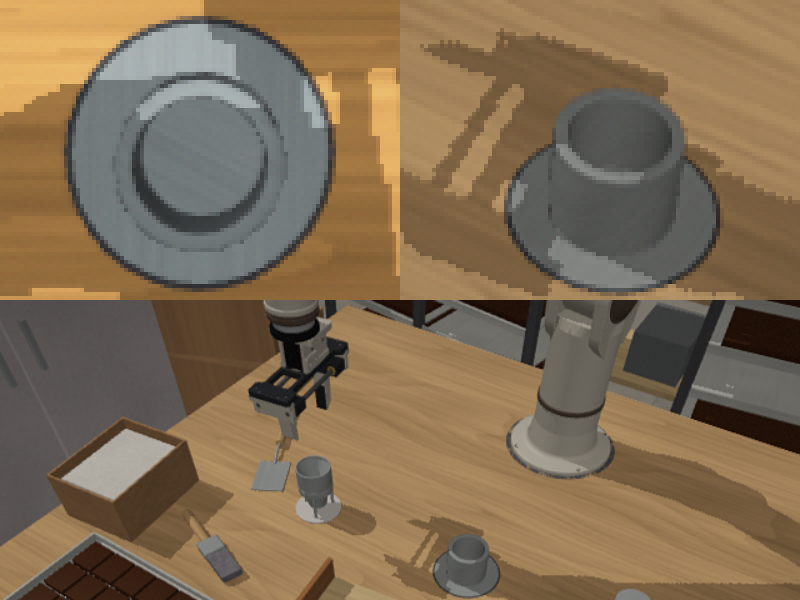

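```bash
python3 - <<'E'
from h import *
print("pot",cast("top",(289.9,324.9),.062),cast("scene",(374.4,198.4),.062))
manip.servo_line([.4455,-.3132,.069],vel=.12); print(manip.current_tool_pos(),manip.current_force())
effector.close(f_grip=15); manip.sleep(.2); print(manip.current_finger_gap(),manip.current_force(),manip.current_tool_pos())
p=manip.current_tool_pos(); manip.servo_line([p[0],p[1],.16],vel=.1)
manip.sleep(.3); print(manip.current_finger_gap(),manip.current_force(),manip.current_tool_pos(),manip.current_clock())
E
```

```text
pot [[0.43325383 0.01000564]] [[0.43672288 0.01192334]]
[ 0.44603791 -0.3136019   0.06970095] [0.23015843 0.4608633  0.55990953]
0.06604510327458357 [-0.8621178   1.02822571  4.12206993] [ 0.44564925 -0.31324529  0.06927049]
0.06636942040123488 [-0.07353968  0.40076062 -1.69157338] [ 0.4453802  -0.31316133  0.15955899] 15.7083
```

```bash
python3 - <<'E'
from h import *
o=down(.119)
manip.servo_line([.4343,.0112,.16],o,vel=.15)
manip.servo_line([.4343,.0112,.122],vel=.1); manip.sleep(.2)
print(manip.current_tool_pos(),manip.current_force(),manip.current_finger_gap(),manip.current_clock())
im=viewer.get_image("top");s=viewer.get_image("scene")
def c(a,x,y): return cv2.resize(a[y:y+120,x:x+100],None,fx=4,fy=4,interpolation=cv2.INTER_NEAREST)
cv2.imwrite("pics/c3.png",np.hstack([c(im,240,265),c(s,320,125)])[:,:,::-1])
E
```

```text
[0.43492743 0.01123364 0.12263252] [-0.36671893  0.80787112 -2.14176962] 0.06594520371180246 18.7583
```

View pics/c3.png

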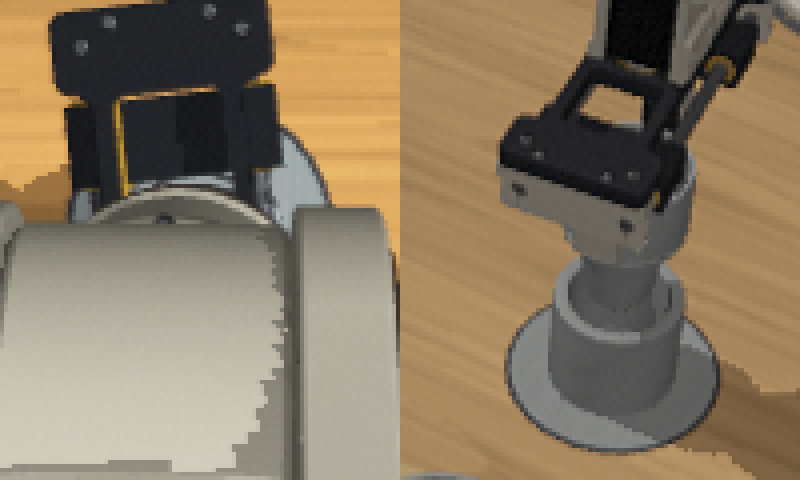

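The stem (column about 622) is centred over the mouth (about 619) in the scene view. Lower it, watching the force.

```bash
python3 - <<'E'
from h import *
z=.122
for z in list(np.arange(.112,.080,-.01))+list(np.arange(.077,.0685,-.001)):
    manip.servo_line([.4343,.0112,z],vel=.06 if z>.08 else .02)
    F=manip.current_force(); print(round(z,4),F.round(1),manip.current_tool_pos().round(4))
    if F[2]>3 or abs(F[:2]).max()>12: break
print(manip.current_finger_gap(),manip.current_clock())
s=viewer.get_image("scene")
cv2.imwrite("pics/c4.png",cv2.resize(s[125:245,320:420],None,fx=4,fy=4,interpolation=cv2.INTER_NEAREST)[:,:,::-1])
E
```

```text
0.112 [ 0.9 -0.1 -2.2] [0.4337 0.0111 0.1114]
0.102 [ 0.3  0.2 -2.8] [0.4338 0.0111 0.1014]
0.092 [ 0.2  0.6 -2.9] [0.4338 0.0111 0.0915]
0.082 [ 0.2 -0.6 -2.2] [0.4338 0.0111 0.0815]
0.077 [ 0.4  0.2 -1.5] [0.4342 0.0112 0.0769]
0.076 [ 0.5 -0.8 -1.8] [0.4343 0.0112 0.076 ]
0.075 [-0.1  0.1 -1.7] [0.4343 0.0112 0.075 ]
0.074 [ 0.  -0.7 -2.5] [0.4342 0.0112 0.0739]
0.073 [-0.5  0.4 -2. ] [0.4342 0.0112 0.0729]
0.072 [-0.7 -0.2 -2.3] [0.4342 0.0112 0.0719]
0.071 [-1.2 -0.6  3.2] [0.4345 0.0112 0.0712]
0.06585254416084961 22.025
```

View pics/c4.png

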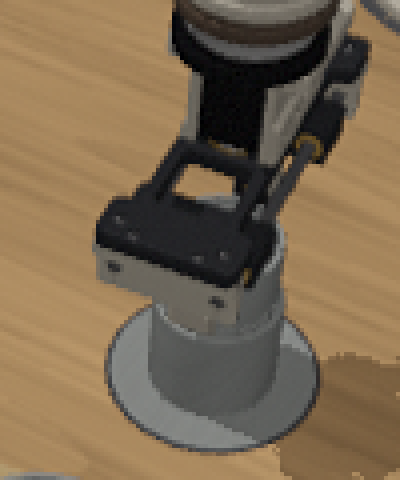

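Contact came at the expected height (z≈0.071), with the flange on the rim. Now release, retreat and check.

```bash
python3 - <<'E'
from h import *
effector.open_jaws(); manip.sleep(.3)
p=manip.current_tool_pos(); manip.servo_line([p[0],p[1],.2],vel=.12)
manip.move_pose([.40,-.31,.25],down(.119)); manip.sleep(.5); print(manip.current_clock())
im=viewer.get_image("top");s=viewer.get_image("scene")
def c(a,x,y,w,h): return cv2.resize(a[y:y+h,x:x+w],(400,300),interpolation=cv2.INTER_NEAREST)
cv2.imwrite("pics/c5.png",np.vstack([np.hstack([c(im,240,285,100,75),c(s,320,155,100,75)]),np.hstack([c(im,160,120,320,240),c(s,190,150,280,210)])])[:,:,::-1])
E
```

```text
25.9833
```

View pics/c5.png

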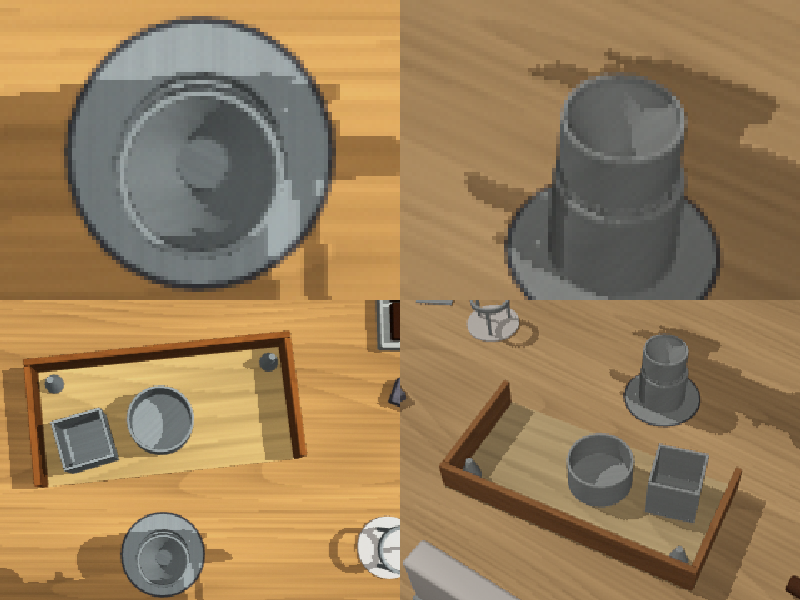

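The funnel sits level on the pot's rim, the pot is central on the plate, and the things in the crate look unchanged. Handing in.

```bash
python3 -c "
from bench import manip
print(manip.hand_in())"
```

```text
the job is handed in; nothing more can be done
None
```

The job is done and handed in at about 26 s of the 72 s allowed; no verdict came back.

- **Pot:** I gripped it lightly low down and drew it straight out of the crate. I then lowered it the 3 mm step while still held upright and slid it onto the weighing plate. While it crossed the step the gripper carried its weight, up to about 3 mm above the bench.
- **Funnel:** I took it from the stand and lowered it into the pot's mouth. Contact came at the expected height with about 3 N, and then I let go.

**Last checks:** The final pictures show the pot wholly on the plate and near its centre. The funnel's flange sits level on the rim. The wide pot, tin and nozzles look unmoved by eye; I did not re-measure them. The jar was not in the final crops, though the arm stayed clear of it.

**Disagreement:** The two camera views differed by about 4 mm in x, within their combined calibration error, so I used averages. No check failed.

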